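# Reset the end stop and clamp a carton in a lever clamp

### The job

Clamp the carton in the lever clamp. First lift the clamp's end stop out of its inner notches, carry it to the outer notches and let it drop fully home, which makes room; then lay the carton flat on the bed between the end stop and the jaw, lengthways, and let go of it; last, press the sprung lever right down until the catch holds it there by itself. Leave the brush, the screwdriver and the white jar where they are.

Things in the scene. Friction and masses are not known exactly. Their poses are not given: they have to be found in the camera images.
- carton_clamp: Aluminium bench clamp fixed to the worktop, base 100 mm (x) by 355 mm (y, -150 to +205), top face 15 mm up. Origin on the worktop, z up. Along its y, robot's right to left: gate with end stop, bed, jaw, lever. Gate: two steel rails (x = +-32 to +-44 mm, tops 37 mm up), each with notches 19 mm wide, 12 mm deep, centred at y = -80 (inner) and -120 mm (outer).
- bed (a point): Centre of the carton's pocket, on the base's top face (15 mm above the worktop, clamp y = +7 mm); axes as the clamp's. Guide rails 6 mm high, inner faces at x = +-29.5 mm, flank the carton's long sides. With the lever up the pocket is 110 mm long (stop face to jaw face) when the stop is in the outer notches, only 70 mm in the inner ones.
- stop_slide (a joint): Place of the end stop along the gate in m: 0 = in the inner notches (start), 0.040 = in the outer notches; grows as it moves towards the clamp's -y, range -0.002 to 0.042. It slides freely but is blocked by the notches until it is lifted.
- stop_lift (a joint): Height of the end stop above its seat in m: 0 = fully home in the notches; it must be lifted more than 0.012 to clear them, at most 0.05. Only its weight (about 2 N) pulls it down. It cannot turn or tip.
- stop_knob (a point): Grasp point of the end stop, on the axis of its upright black round knob (30 mm diameter, from 17 mm below to 13 mm above this point); 66 mm above the worktop at rest; axes as the clamp's. The knob stands on the middle of the stop's cross bar (92 mm across, 14 mm thick, top 27 mm below this point). A ram runs from the bar 72 mm towards +y to the stop's black face.
- jaw_foot: Black foot plate of the jaw, 46 mm wide, 30 mm high, 8 mm thick; its face stands at clamp y = +62 mm with the lever up. The lever drives it about 28 mm towards the clamp's -y; it is sprung, and grips the carton with about 5 to 10 N. The origin is not on the plate: it coincides with the clamp's origin when the jaw is fully open.
- lever (a joint): Angle of the sprung lever in rad: 0 = raised (46 degrees up), 0.80 = level, 0.85 = end of travel. A spring bolt at the lever's side snaps over it at about 0.78 and then holds it at about 0.76. The spring drives it back up if it is let go sooner. Pressing at the pad takes about 3 to 15 N.
- lever_hinge (a point): Point on the lever's hinge line, 70 mm above the worktop, at clamp y = +110 mm, x = 0; fixed; the hinge line runs along the clamp's x. Axes as the clamp's.
- lever_pad (a point): Centre of the upper face of the lever's black pad (40 mm wide, 55 mm long): 125 mm out along the lever from the hinge, 6 mm above the lever's middle line. Its z is the face's normal. Level lever: this point is 76 mm above the worktop at clamp y = +235 mm; raised: about 164 mm above it at y = +193 mm.
- carton: Closed carton, 51 mm (its x) by 90 mm (its y, the long side) by 45 mm high, 40 to 80 g, lying on the worktop left of the clamp; origin at the centre of its underside, z up. Either end may face the stop.
- brush: Small brush with a wooden handle, 164 mm long, lying loose behind the carton: leave it alone. Origin under its centre.
- driver: Screwdriver, 187 mm long, lying loose left of the carton: leave it alone. Origin under its centre.
- jar: Low white jar with a screw lid, 69 mm in diameter and 75 mm high, standing loose behind the clamp: leave it alone. Origin under its centre.
There are look-alikes about, which are no part of the job. Of the things that look like the carton, the middle-sized one is meant.

How it is judged:
On the way, in this order (a step that is already met when the one before it is completed fails the run):
1. the end stop is fully home in the outer notches (value of joint stop_slide above 0.036 m and value of joint stop_lift below 0.003 m), for 0.2 s.
2. the carton lies flat on the bed between stop and jaw, lengthways, let go, with the lever still up (x of carton in the frame of bed between -0.008 and 0.008 m and y of carton in the frame of bed between -0.02 and 0.02 m and z of carton in the frame of bed below 0.004 m and angle between carton's own z axis and vertical below 0.08 rad and value of joint lever below 0.2 rad and contact force between the fingers and carton below 0.2 N), for 0.2 s.
3. the lever is down past its catch (value of joint lever above 0.7 rad), for 0.2 s.
At the end, for the whole second after the job is handed in: Lever held down by its catch (over 0.70 rad); stop home in the outer notches (slide over 36 mm, lift under 4 mm); carton flat on the bed (within 5 mm, tilt under 0.1 rad), within 9 mm of its middle line and 0.12 rad of lengthways, at rest, gripped by the jaw with over 2 N (value of joint lever above 0.7 rad and value of joint stop_slide above 0.036 m and value of joint stop_lift below 0.004 m and contact force between carton and jaw_foot above 2 N and x of carton in the frame of bed between -0.009 and 0.009 m and z of carton in the frame of bed below 0.005 m and angle between carton's own z axis and vertical below 0.1 rad and angle between the y axis of carton and the y axis of carton_clamp, either way round below 0.12 rad and linear speed of carton below 0.02 m/s); the robot touches nothing.
It fails at once if the brush, the screwdriver or the white jar is moved more than 30 mm (distance of any of brush, driver, jar from where it was at the start of the episode above 0.03 m).
It also fails if it takes over 70 s, if anything falls off the work surface, if the arm or the gripper's body presses on something with over 40 N, if the wrist force passes 120 N, or if a joint passes its speed limit or range.

### The arm

A 7-joint arm with a two-finger parallel gripper is mounted at the origin on a cart in front of the work surface, level with it; the furniture and walls round the work are solid. World frame = base frame: x ahead of the robot, y to its left, z up, the work surface at z = 0. Lengths are in m, angles in rad, forces in N, time in s.
With the tool pointing down it reaches from about 0.35 to 0.9 m from the base axis. Payload 8.1 kg.
Tool frame: the origin (TCP) lies at the very end of the fingers, on their centre line; the grasp point (between the pads) lies 19 mm behind it (env.grip_point_offset is the distance from the TCP to the grasp point, in m); z points along the fingers, y is the line along which they close (so a half turn about z gives the same grasp; the last joint's range is limited). The gripper opens to 92 mm and grips with 3 to 60 N. Pads are 19 mm wide; open, the fingers measure 130 mm over their backs; the gripper's body (75 mm by 190 mm) begins 47 mm behind the grasp point.
Start: joints at [-1.242, 0.434, 0.025, 1.573, -0.012, 1.134, -0.075], TCP at [0.262, 0.568, 0.227] pointing down, gripper open.
Joint ranges: [-2.62, 2.62], [-0.44, 2.09], [-1.27, 1.32], [0.08, 2.57], [-1.32, 4.46], [0.12, 2], [-2.74, 2.74]. Speed limits (rad/s): [2.22, 2.22, 3.01, 3.01, 3.14, 3.14, 3.14].

### API

Orientations are given as a unit quaternion [w, x, y, z].
In Python, from plant import env, set_gripper, camera, get_calibration, ticket gives the robot as it stands. Calls block until the motion is done:
- env.move_to(position, orientation): joint-space move of the TCP to a pose.
- env.move_straight(position, rot=None, rate=0.15, stop_force=None): straight line of the TCP; rot=None keeps the orientation; rate is the mean speed in m/s. With stop_force (N) it stops when the force on the tool has changed by that much, and returns True; else False.
- env.set_joints(angles): joint-space move.
- set_gripper(opening): finger opening in m; the grip force is fixed at half the most; returns when the fingers have stopped.
- env.dwell(seconds).
- env.inverse_kinematics(position, orientation): joint angles nearest the present ones, or None.
- env.read_state(): the state.
- camera(name): name is "scene" or "side" or "wrist"; returns (picture, depth): 384x512x3 uint8, blue, green, red; 384x512 float32, m along the optical axis (not along the pixel's ray), 0 where there is no reading.
- get_calibration(name): a dict with "fovy" (degrees; the focal length in pixels is half the picture's height over the tangent of half this angle, whatever the lens; pixels are square), "cx", "cy" (the principal point, pixels), "k1" (the pictures are not rectified: a ray, as slopes to the right and down, at radius r is drawn at 1 + k1 r^2 times it, then the intrinsics apply), "R" (3x3) and "t" (3): a world point X has camera coordinates R X + t. Camera axes: x right, y down, z forward; pixel columns grow to the right and rows downward; lengths in m; the calibration is good to about 2 mm. A picture is of the moment at which its call begins: read the wrist's pose just before it. get_calibration takes no time and is no camera call; for the wrist camera it gives the pose at the moment of the call.
A pose or a line that the arm cannot do raises env.IKError and nothing moves.
- ticket.sign_off(): hands the job in; it is judged then, once.
The state is a dict: "time": time; "joints": joint angles; "qd": joint speeds; "effort": joint torques, N m; "eef_pos": TCP position; "tcp_rot": TCP orientation; "force": force on the tool from outside, world axes, zero at the start; "moment": the same for the moment, N m; "opening": finger opening in m; "grip_force": force on a finger pad.
Only numpy, scipy, OpenCV 4.12 (cv2) and the standard library are available. Lean on these libraries where they do the work, as an engineer would, in place of code of your own. Each camera call takes 0.05 s, during which the arm holds its last target. There are 200 camera calls.

## Working session

There is one attempt and no reset: what is moved stays moved. The work goes in short steps, each a Python script; the robot and the scene stay as the last script left them, time stands still between calls to the robot, and variables do not carry over. Pictures are saved under pics/ and viewed, at most 10 in all, crops included, and the job is handed in when it is done.

```bash
mkdir -p pics; ls
cat > h.py <<'E'
import numpy as np, cv2
from plant import env,set_gripper,camera,get_calibration,ticket
def cloud(name):
    c=get_calibration(name); im,d=camera(name)
    h,w=d.shape; f=h/2/np.tan(np.radians(c["fovy"])/2)
    K=np.array([[f,0,c["cx"]],[0,f,c["cy"]],[0,0,1.]])
    uv=np.stack(np.meshgrid(np.arange(w),np.arange(h)),-1).reshape(-1,1,2).astype(float)
    s=cv2.undistortPoints(uv,K,np.array([c["k1"],0,0,0.])).reshape(h,w,2)
    P=np.dstack([s*d[...,None],d])
    X=(P-np.array(c["t"]))@np.array(c["R"])
    X[d<=0]=np.nan
    return im,X
E
python3 - <<'E'
from h import *
for n in ("scene","side"):
    im,X=cloud(n); np.save(n+".npy",X); cv2.imwrite(f"pics/{n}.png",im)
    cv2.imwrite(f"pics/{n}_big.png",cv2.resize(im,(800,600),interpolation=cv2.INTER_CUBIC))
print(env.read_state()["time"],env.read_state()["tcp_rot"],env.grip_point_offset)
E
```

```text
pics
0.1 [-7.95066064e-05  2.14285388e-01  9.76770850e-01 -6.87053218e-04] 0.0188
```

View pics/scene_big.png

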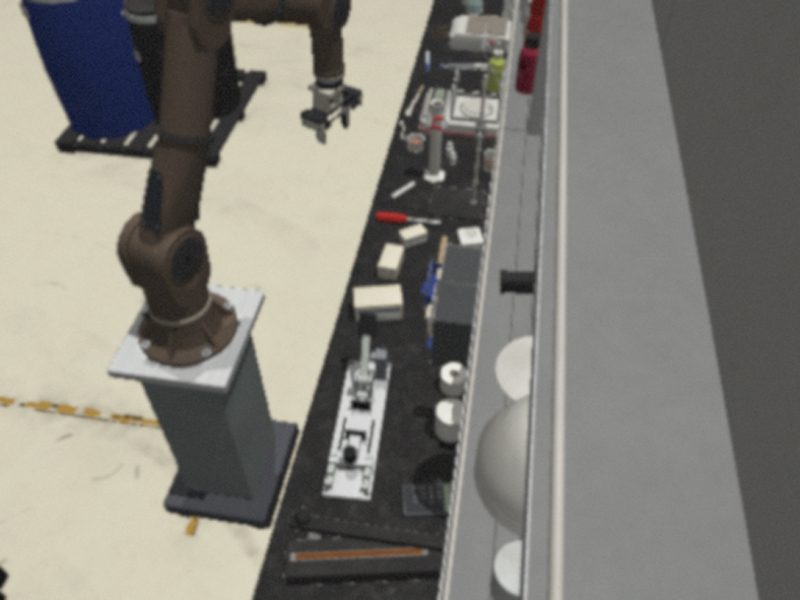

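View pics/side_big.png

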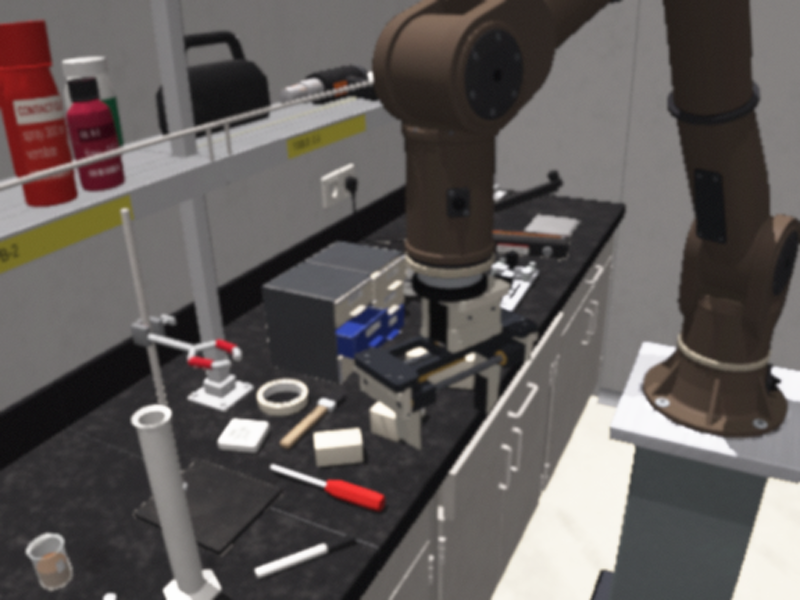

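The scene view (800 px scale) shows the clamp from about (345,495) to (370,335). Three cartons are at (378,302), (391,260) and (413,234), the brush is at (440,250) and the screwdriver at (405,217). There are two white jars at (452,378) and (448,420).

Run:
```python
from h import *
X=np.load("scene.npy")
for n,(u,v) in dict(big=(378,295),mid=(391,257),small=(413,232),clampfar=(345,490),knob=(350,452),pad=(366,345),jar1=(452,370),jar2=(448,412),driver=(390,217),brush=(441,245),edge=(330,420)).items():
    print(n,X[int(v*.64),int(u*.64)].round(3))
X=np.load("scene.npy");z=X[...,2]
m=(z>0.02)&(z<0.07)&(X[...,1]>0)&(X[...,0]>.25)&(X[...,0]<.75)&(X[...,1]<.6)
n,l,s,c=cv2.connectedComponentsWithStats(m.astype(np.uint8))
for i in range(1,n):
    if s[i,4]>30:
        p=X[l==i]; print(s[i],np.median(p,0).round(3),np.percentile(p[:,2],95).round(3),cv2.minAreaRect(p[p[:,2]>np.percentile(p[:,2],90)-.01][:,:2].astype(np.float32)))
```

```text
big [0.463 0.132 0.066]
mid [0.47  0.295 0.044]
small [0.512 0.414 0.036]
clampfar [ 0.489 -0.383  0.016]
knob [ 0.494 -0.33   0.078]
pad [ 0.481 -0.089  0.136]
jar1 [ 0.675 -0.057  0.045]
jar2 [ 0.679 -0.195  0.074]
driver [0.432 0.489 0.02 ]
brush [0.594 0.398 0.015]
edge [ 0.418 -0.21   0.002]
[255 144  18  12 132] [0.509 0.412 0.033] 0.04 ((0.5091503262519836, 0.417655885219574), (0.0713806226849556, 0.04896709695458412), 31.821369171142578)
[242 156  17  20 242] [0.47  0.287 0.044] 0.051 ((0.469294935464859, 0.29568153619766235), (0.10143229365348816, 0.05179429054260254), 86.49032592773438)
[274 173   7  16  61] [0.595 0.202 0.062] 0.067 ((0.598003625869751, 0.19839830696582794), (0.020974693819880486, 0.0845470055937767), 1.102495551109314)
[226 182  32  21 554] [0.469 0.119 0.058] 0.065 ((0.4644256830215454, 0.13364768028259277), (0.11944836378097534, 0.07522054016590118), 15.772310256958008)
```

```bash
cat >> h.py <<'E'
def down(yaw): # tool y axis at yaw (rad) from world x
    a=(yaw+np.pi/2)/2
    return np.array([0,np.cos(a),np.sin(a),0])
E
python3 - <<'E'
from h import *
for y in (0,np.pi): print(env.inverse_kinematics([.45,.25,.38],down(y)), env.inverse_kinematics([.47,-.33,.1],down(y)))
c=get_calibration("wrist"); print(c["R"],-np.array(c["R"]).T@c["t"],c["fovy"])
j=min([q for y in (0,np.pi) if (q:=env.inverse_kinematics([.45,.25,.38],down(y))) is not None],key=lambda q:abs(q[-1]))
env.set_joints(j)
im,X=cloud("wrist");np.save("w1.npy",X);cv2.imwrite("pics/w1.png",im)
y=0 if np.allclose(np.abs(env.read_state()["tcp_rot"]@down(0)),1,atol=.01) else np.pi
env.move_to([.46,-.25,.42],down(y))
im2,X2=cloud("wrist");np.save("w2.npy",X2);cv2.imwrite("pics/w2.png",im2)
cv2.imwrite("pics/w12.png",cv2.resize(np.vstack([im,im2]),None,fx=.78,fy=.78))
s=env.read_state();print(y,s["time"],s["joints"],s["force"])
E
```

```text
[-0.95254559  0.15426779  0.40860519  1.60251704 -0.06201875  1.39765779
 -0.53758104] [-0.03077826  0.60393037  0.81724523  1.88743993 -0.55956243  0.89496599
  1.06276313]
[-0.49573801  0.17087064 -0.13847912  1.56783217  0.02380227  1.40454061
  2.50542727] [-0.18943165  0.76558472  1.14843973  1.89826379 -0.81870767  1.04620828
 -1.82606676]
[[ 4.18867344e-01  9.08047418e-01  1.87565835e-04]
 [ 8.80100954e-01 -4.06026934e-01  2.46098435e-01]
 [ 2.23545206e-01 -1.02917521e-01 -9.69244822e-01]] [0.20269653 0.59443571 0.38397874] 64.06015467326962
0 3.5083 [-0.4594329   0.23605375  1.1143644   1.53118367 -0.21191967  1.50677036
  0.65971389] [-0.17845318 -0.52234522 -0.5433815 ]
```

View pics/w12.png

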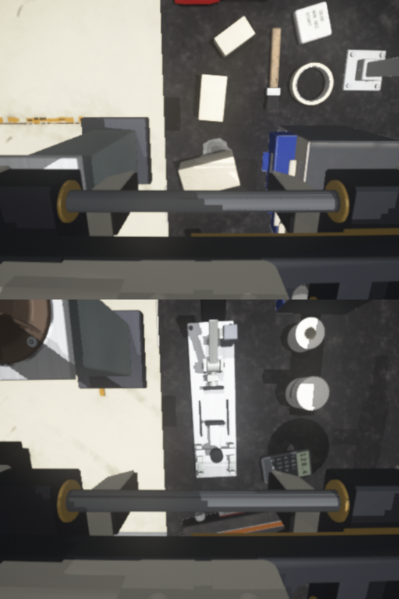

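The upper picture has the middle carton at (212,98), with the small one at (235,36) and the large one at (208,170). In the lower one, the full clamp runs from (215,475) to (213,322), with the knob at (215,454) and the lever pad at about (213,330).

Run:
```python
from h import *
X=np.load("w1.npy");z=X[...,2]
m=(z>.035)&(z<.055)&(abs(X[...,0]-.47)<.06)&(abs(X[...,1]-.295)<.08)
p=X[m][:,:2].astype(np.float32);r=cv2.minAreaRect(p);print("carton",m.sum(),r,np.median(z[m]))
X=np.load("w2.npy");z=X[...,2];im=cv2.imread("pics/w2.png")
R=(X[...,0]>.38)&(X[...,0]<.60)&(X[...,1]<.1)&(X[...,1]>-.5)
m=R&(z>.009)&(z<.021)&(im.min(2)>120)
n,l,s,c=cv2.connectedComponentsWithStats(cv2.morphologyEx(m.astype(np.uint8),cv2.MORPH_CLOSE,np.ones((15,15))))
i=1+np.argmax(s[1:,4]);q=X[m&(l==i)];r=cv2.minAreaRect(q[:,:2].astype(np.float32));print("base",len(q),r,cv2.boxPoints(r),np.median(q[:,2]))
k=R&(z>.072)&(z<.085)&(X[...,1]<-.25)
q=X[k];print("knob top",len(q),q.mean(0),cv2.minEnclosingCircle(q[:,:2].astype(np.float32)),np.median(q[:,2]))
k=R&(z>.12)&(X[...,1]>-.25);q=X[k];print("pad",len(q),q.mean(0),q.min(0),q.max(0), cv2.minAreaRect(q[:,:2].astype(np.float32)))
```

```text
carton 1855 ((0.46827977895736694, 0.29992353916168213), (0.09031719714403152, 0.050291240215301514), 85.40803527832031) 0.04497215524760448
base 7245 ((0.48561254143714905, -0.21850010752677917), (0.10036211460828781, 0.3562339246273041), 2.9693613052368164) [[ 0.42627206 -0.04322176]
 [ 0.44472566 -0.3989774 ]
 [ 0.544953   -0.39377844]
 [ 0.5264994  -0.03802282]] 0.015013588023139145
knob top 237 [ 0.49085535 -0.32496591  0.0780247 ] ((0.4909287691116333, -0.3257195055484772), 0.014804333448410034) 0.07813861644349675
pad 65829 [ 0.46031056 -0.22105505  0.50693768] [ 0.38034165 -0.24999997  0.12001555] [ 0.54193693 -0.04776986  0.53708881] ((0.4611382484436035, -0.1488848179578781), (0.16159528493881226, 0.20222875475883484), 0.0009298615623265505)
```

```bash
cat >> h.py <<'E'
PSI=np.radians(2.97); O=np.array([.4870,-.2460,0])
RC=np.array([[np.cos(PSI),-np.sin(PSI),0],[np.sin(PSI),np.cos(PSI),0],[0,0,1]])
def C(x,y,z): return O+RC@np.array([x,y,z])   # clamp (m) -> world
def look(pos,yaw,name,crop=None):
    env.move_to(pos,down(yaw)); im,X=cloud("wrist"); np.save(name+".npy",X); cv2.imwrite(f"pics/{name}.png",im); return im,X
def stat(t=""):
    s=env.read_state(); print(t,round(s["time"],2),s["eef_pos"].round(4),"F",s["force"].round(1),"op",round(s["opening"],4),"g",round(s["grip_force"],1))
E
python3 - <<'E'
from h import *
set_gripper(.07)
env.move_to(C(0,-.080,.12),down(PSI))
env.move_straight(C(0,-.080,.049),rate=.1,stop_force=8); stat("at")
set_gripper(0); stat("grip")
env.move_straight(C(0,-.080,.071),rate=.06); stat("lift")
env.move_straight(C(0,-.120,.071),rate=.06); stat("over")
env.move_straight(C(0,-.120,.049),rate=.05,stop_force=8); stat("down")
set_gripper(.07); env.dwell(.2)
env.move_straight(C(0,-.120,.13),rate=.15); stat("up")
im,X=look([.46,-.25,.42],0,"w3")
z=X[...,2]; k=(z>.060)&(z<.115)&(abs(X[...,0]-.487)<.04)&(X[...,1]<-.28)&(X[...,1]>-.42)
q=X[k];print("knob",len(q),cv2.minEnclosingCircle(q[:,:2].astype(np.float32)),np.median(q[:,2]),"expect",C(0,-.12,.079))
cv2.imwrite("pics/w3c.png",cv2.resize(im[0:250,210:330],None,fx=2.4,fy=2.4,interpolation=cv2.INTER_CUBIC)); stat()
E
```

```text
at 6.14 [ 0.4914 -0.3263  0.0495] F [ 0.5 -0.2  0.3] op 0.0697 g 0.0
grip 6.87 [ 0.4909 -0.326   0.0491] F [-1.7 -0.7  2.7] op 0.029 g 30.0
lift 7.38 [ 0.4909 -0.3259  0.0712] F [-1.4 -0.9 -2. ] op 0.0295 g 30.0
over 8.2 [ 0.4931 -0.3657  0.0709] F [-2.   0.1 -2.1] op 0.0294 g 30.0
down 8.66 [ 0.4929 -0.366   0.049 ] F [-0.4  0.3  6.4] op 0.0291 g 30.0
up 10.38 [ 0.4931 -0.3653  0.1293] F [ 0.2 -0.2 -1.2] op 0.0698 g 0.0
knob 267 ((0.49299341440200806, -0.36545026302337646), 0.014900756999850273) 0.07791983151289933 expect [ 0.49321757 -0.36583882  0.079     ]
 11.62 [ 0.46   -0.2497  0.4187] F [-0.1  0.4  0.8] op 0.0696 g 0.0
```

View pics/w3c.png

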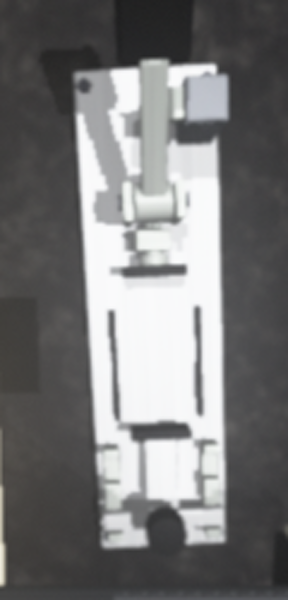

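The stop is home, with the knob at (165,530) matching its expected position and height. The pocket is open between the stop face (165,430) and the jaw (150,270), and the catch is the block at (205,100).

Run:
```python
from h import *
y0=np.radians(-4.59); c=np.array([.4683,.2999,0])
set_gripper(.085)
env.move_to(c+[0,0,.12],down(y0))
env.move_straight(c+[0,0,.012],rate=.12,stop_force=8); stat("at")
set_gripper(0); stat("grip")
env.move_straight(c+[0,0,.2],rate=.15); stat("lift")
env.move_to(C(0,.007,.2),down(PSI)); stat("above")
env.move_straight(C(0,.007,.06),rate=.12)
print(env.move_straight(C(0,.007,.0275),rate=.04,stop_force=5)); stat("down")
```

```text
at 15.42 [0.4688 0.3    0.0126] F [-0.1 -0.  -0.4] op 0.0853 g 0.0
grip 16.07 [0.4683 0.3    0.0121] F [-1.8  0.2  1.8] op 0.05 g 30.0
lift 17.47 [0.4678 0.2998 0.1992] F [ 0.8  0.9 -0.4] op 0.0499 g 30.0
above 19.42 [ 0.4873 -0.2379  0.1998] F [0.6 0.9 0.5] op 0.0497 g 30.0
True
down 21.56 [ 0.4862 -0.2388  0.027 ] F [-0.7  1.1  5.7] op 0.0496 g 30.0
```

Run:
```python
from h import *
set_gripper(.085); env.dwell(.2)
env.move_straight(C(0,.007,.15),rate=.12); stat("up")
im,X=look([.46,-.25,.42],0,"w4")
z=X[...,2]; L=(X-O)@RC
m=(z>.05)&(z<.075)&(abs(L[...,0])<.045)&(abs(L[...,1]-.007)<.049)
r=cv2.minAreaRect(L[m][:,:2].astype(np.float32));print("carton in clamp",r,np.percentile(z[m],[5,50,95]))
k=(z>.060)&(z<.115)&(abs(X[...,0]-.487)<.04)&(X[...,1]<-.34)&(X[...,1]>-.42)
q=X[k];print("knob",cv2.minEnclosingCircle(q[:,:2].astype(np.float32)),np.median(q[:,2]))
m=(z>.09)&(z<.3)&(abs(L[...,0])<.05)&(L[...,1]>.1)&(L[...,1]<.28);q=L[m];print("lever",q.min(0),q.max(0),np.median(q[q[:,2]>.15],0))
cv2.imwrite("pics/w4c.png",cv2.resize(im[0:250,210:330],None,fx=2.4,fy=2.4,interpolation=cv2.INTER_CUBIC)); stat()
for zz in (.2,.07):
  for yy in (PSI+np.pi/2,PSI-np.pi/2): print(zz,env.inverse_kinematics(C(0,.225,zz),down(yy)))
print(env.read_state()["joints"])
```

```text
up 23.69 [ 0.4863 -0.2387  0.1494] F [-0.6 -0.4 -0.1] op 0.0849 g 0.0
carton in clamp ((3.661401569843292e-05, 0.006960690021514893), (0.09045614302158356, 0.0500316247344017), 89.97529602050781) [0.05841193 0.0599648  0.0614707 ]
knob ((0.4928617775440216, -0.36554983258247375), 0.015114789828658104) 0.07792402451291193
lever [-0.01981962  0.11967475  0.09001659] [0.04563846 0.19958807 0.17111052] [0.00054129 0.18893745 0.16017674]
 24.8 [ 0.4601 -0.2488  0.4181] F [ 0.8 -0.6 -1.3] op 0.0853 g 0.0
0.2 [-0.86064874  0.31208411  1.01935725  2.0139936  -0.31940649  0.98431026
  1.94004088]
0.2 [-0.99018895  0.423807    1.26786915  2.01976725 -0.47250069  1.04007155
 -1.01551621]
0.07 [-0.71130149  0.54231563  0.89773626  2.15138139 -0.64207235  0.73946276
  2.2372944 ]
0.07 [-0.84286147  0.68242925  1.15888944  2.15904906 -0.85216443  0.87540205
 -0.67157084]
[-0.48416672  0.25132213  1.16122401  1.53487005 -0.22954816  1.50955047
  0.68160658]
```

View pics/w4c.png

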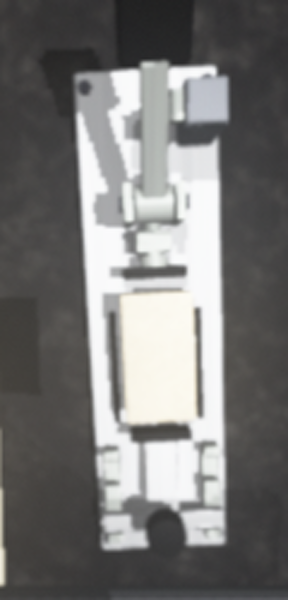

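The carton (157,360) lies centred and square between the rails. Next I press the lever.

Run:
```python
from h import *
X=np.load("w4.npy"); L=(X-O)@RC
m=(L[...,0]>.022)&(L[...,0]<.05)&(L[...,1]>.12)&(L[...,1]<.25)&(L[...,2]<.3)&(L[...,2]>.03);q=L[m];print("catch",q.min(0),q.max(0))
assert q[:,2].max()<.125
yaw=PSI-np.pi/2
set_gripper(0)
env.move_to(C(0,.197,.25),down(yaw))
env.move_straight(C(0,.197,.185),rate=.1,stop_force=10); stat("near")
print(env.move_straight(C(0,.222,.122),rate=.06,stop_force=40)); stat("half")
print(env.move_straight(C(0,.228,.080),rate=.05,stop_force=40)); stat("low")
print(env.move_straight(C(0,.228,.0705),rate=.03,stop_force=30)); stat("end")
env.dwell(.3); stat("held")
env.move_straight(C(0,.228,.09),rate=.04); stat("up")
env.move_straight(C(0,.228,.25),rate=.15)
im,X=look([.46,-.25,.42],0,"w5")
z=X[...,2]; L=(X-O)@RC
m=(abs(L[...,0])<.01)&(L[...,1]>.13)&(L[...,1]<.23)&(z>.04)&(z<.2);q=L[m];p=np.polyfit(q[:,1],q[:,2],1);print("lever elev",np.arctan(p[0]),"n",len(q), np.median(q,0))
m=(z>.05)&(z<.075)&(abs(L[...,0])<.045)&(abs(L[...,1])<.055)
print("carton",cv2.minAreaRect(L[m&(L[...,1]<.03)][:,:2].astype(np.float32)),np.percentile(z[m],[5,50,95]))
k=(z>.060)&(z<.115)&(abs(X[...,0]-.487)<.04)&(X[...,1]<-.34)&(X[...,1]>-.42)
q=X[k];print("knob",cv2.minEnclosingCircle(q[:,:2].astype(np.float32)),np.median(q[:,2]))
cv2.imwrite("pics/w5c.png",cv2.resize(im[0:250,210:330],None,fx=2.4,fy=2.4,interpolation=cv2.INTER_CUBIC)); stat()
```

```text
catch [0.02204545 0.15104881 0.03218469] [0.0463552  0.17828044 0.10266584]
near 28.57 [ 0.4771 -0.0496  0.1854] F [-0.1  1.   0.4] op 0.0001 g 0.0
False
half 29.85 [ 0.4753 -0.0244  0.1219] F [-0.4  1.4  2.5] op 0.0001 g 1.0
False
low 30.85 [ 0.4757 -0.0177  0.0801] F [-0.7  3.4  5.8] op 0.0004 g 3.1
False
end 31.32 [ 0.4757 -0.0174  0.0708] F [-1.1  4.8 10.1] op 0.0005 g 5.3
held 31.62 [ 0.4758 -0.0174  0.0708] F [-0.9  4.3 10.2] op 0.0001 g 5.1
up 32.25 [ 0.4749 -0.0183  0.0898] F [ 0.6 -0.5  0.6] op 0.0003 g 0.0
lever elev 0.0188973512875787 n 831 [0.00020188 0.18113395 0.07976673]
carton ((-5.42178750038147e-05, -0.01021665334701538), (0.05015511438250542, 0.08031614124774933), 0.047090981155633926) [0.05838561 0.05998823 0.06142449]
knob ((0.49294841289520264, -0.3576865792274475), 0.010693900287151337) 0.06613208938528731
 35.16 [ 0.4602 -0.2493  0.4195] F [0.3 0.2 0.2] op 0.0005 g 0.0
```

View pics/w5c.png

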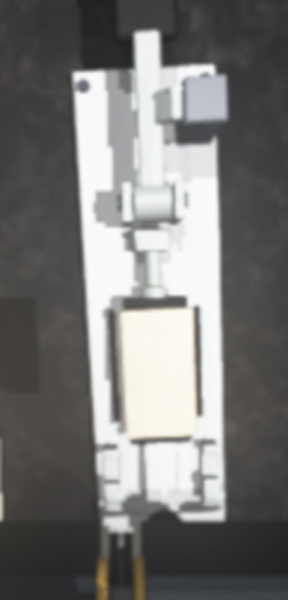

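The lever is held level with the bolt over it (170,105), and the jaw bears on the carton (157,375). The knob is hidden by the closed fingers, so I'll open them, check it once more and hand in.

Run:
```python
from h import *
set_gripper(.085)
im,X=look([.46,-.25,.42],0,"w6")
z=X[...,2]; L=(X-O)@RC
k=(z>.060)&(z<.115)&(abs(L[...,0])<.03)&(L[...,1]<-.09)&(L[...,1]>-.17)
q=L[k];c=cv2.minEnclosingCircle(q[:,:2].astype(np.float32));print("knob",c,np.median(q[:,2]))
m=(abs(L[...,0])<.01)&(L[...,1]>.13)&(L[...,1]<.23)&(z>.04)&(z<.2);q2=L[m];e=np.arctan(np.polyfit(q2[:,1],q2[:,2],1)[0]);print(e);stat()
if abs(c[0][1]+.12)<.0035 and abs(np.median(q[:,2])-.078)<.002 and e<.08: print(ticket.sign_off())
```

```text
knob ((-0.00017273644334636629, -0.12217796593904495), 0.015020402148365974) 0.07791556519260662
0.020406913979735705
 36.83 [ 0.46 -0.25  0.42] F [-0.4  0.3 -0.4] op 0.0849 g 0.0
the job is handed in; nothing more can be done
None
```

The job is handed in at about 37 s: the end stop is home in the outer notches, the carton lies flat between stop and jaw with the jaw closed on it, and the catch holds the lever down; I had no direct reading of the jaw's grip force.

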